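Close the desk canisters

TASK

Close the leaning canisters on the desk: fold the captive cap that stands open back down onto its mouth and only then screw it fully home, and also screw fully home the cap that is only part-way on. The third canister is already tight: leave it alone. Do not knock the lamp or shift the mug, the stapler or the pen pot, and let go of everything at the end.

Things in the scene. Friction and masses are not known exactly. Their poses are not given: they have to be found in the camera images.
- can_a: Aluminium desk canister (three alike), 60 mm across, 150 mm long, fixed in a wooden cradle (side boards 97 mm tall). It leans 0.45 rad (26 degrees) from vertical, mouth uppermost towards the body's -x; tube axis, bottom to mouth: (-0.435, 0, 0.900) in the body frame. Origin: on the desk, 165 mm straight below the mouth's centre; z up. Cradle: 92 mm wide in y, x from -8 to 104 mm.
- mouth_a (a point): Centre of the mouth of can_a, on the tube's axis (axes as body can_a).
- hinge_a (a point): Middle of the hinge pin of the strap of can_a, 44 mm from the mouth's centre, on the high side of the rim (body +x). y axis = the pin (level). The axes turn with the strap: -x points from the pin to the cap's middle, z out of the cap's top; strap shut: z is the tube's axis.
- bar_a (a point): Grip point of the screw cap of can_a: grey disc 64 mm across, 16 mm thick, with a straight grip bar across its top, 56 mm long, 14 mm thick, 28 mm high. The point is on the cap's axis, 20 mm above the disc's top, 8 mm below the bar's top, 36 mm above the cap's underside. x along the bar, y across it, z out of the cap's top; axes turn with cap and strap.
- strap_a (a joint): Hinge of the steel strap that keeps the cap of can_a captive, rad: 0 = cap lies down on the mouth, larger = folded back over the high side of the rim, up to 2.0. Moderately stiff: it stays where it is left (about 0.07 N m).
- cap_a (a joint): How far the cap of can_a is unscrewed, rad: 0 = fully home (hard stop; bar points at the hinge, no gap under the cap), up to 2.5 = fully unscrewed. Seen from outside, clockwise tightens and lowers the value. The cap rises 4 mm per rad along its axis, so a cap not home shows a gap. Friction about 0.1 N m; pushing along the axis does not turn it.
- can_b: Aluminium desk canister (three alike), 60 mm across, 150 mm long, fixed in a wooden cradle (side boards 97 mm tall). It leans 0.45 rad (26 degrees) from vertical, mouth uppermost towards the body's -x; tube axis, bottom to mouth: (-0.435, 0, 0.900) in the body frame. Origin: on the desk, 165 mm straight below the mouth's centre; z up. Cradle: 92 mm wide in y, x from -8 to 104 mm.
- mouth_b (a point): Centre of the mouth of can_b, on the tube's axis (axes as body can_b).
- hinge_b (a point): Middle of the hinge pin of the strap of can_b, 44 mm from the mouth's centre, on the high side of the rim (body +x). y axis = the pin (level). The axes turn with the strap: -x points from the pin to the cap's middle, z out of the cap's top; strap shut: z is the tube's axis.
- bar_b (a point): Grip point of the screw cap of can_b: grey disc 64 mm across, 16 mm thick, with a straight grip bar across its top, 56 mm long, 14 mm thick, 28 mm high. The point is on the cap's axis, 20 mm above the disc's top, 8 mm below the bar's top, 36 mm above the cap's underside. x along the bar, y across it, z out of the cap's top; axes turn with cap and strap.
- strap_b (a joint): Hinge of the steel strap that keeps the cap of can_b captive, rad: 0 = cap lies down on the mouth, larger = folded back over the high side of the rim, up to 2.0. Moderately stiff: it stays where it is left (about 0.07 N m).
- cap_b (a joint): How far the cap of can_b is unscrewed, rad: 0 = fully home (hard stop; bar points at the hinge, no gap under the cap), up to 2.5 = fully unscrewed. Seen from outside, clockwise tightens and lowers the value. The cap rises 4 mm per rad along its axis, so a cap not home shows a gap. Friction about 0.1 N m; pushing along the axis does not turn it.
- can_c: Aluminium desk canister (three alike), 60 mm across, 150 mm long, fixed in a wooden cradle (side boards 97 mm tall). It leans 0.45 rad (26 degrees) from vertical, mouth uppermost towards the body's -x; tube axis, bottom to mouth: (-0.435, 0, 0.900) in the body frame. Origin: on the desk, 165 mm straight below the mouth's centre; z up. Cradle: 92 mm wide in y, x from -8 to 104 mm.
- mouth_c (a point): Centre of the mouth of can_c, on the tube's axis (axes as body can_c).
- hinge_c (a point): Middle of the hinge pin of the strap of can_c, 44 mm from the mouth's centre, on the high side of the rim (body +x). y axis = the pin (level). The axes turn with the strap: -x points from the pin to the cap's middle, z out of the cap's top; strap shut: z is the tube's axis.
- bar_c (a point): Grip point of the screw cap of can_c: grey disc 64 mm across, 16 mm thick, with a straight grip bar across its top, 56 mm long, 14 mm thick, 28 mm high. The point is on the cap's axis, 20 mm above the disc's top, 8 mm below the bar's top, 36 mm above the cap's underside. x along the bar, y across it, z out of the cap's top; axes turn with cap and strap.
- strap_c (a joint): Hinge of the steel strap that keeps the cap of can_c captive, rad: 0 = cap lies down on the mouth, larger = folded back over the high side of the rim, up to 2.0. Moderately stiff: it stays where it is left (about 0.07 N m).
- cap_c (a joint): How far the cap of can_c is unscrewed, rad: 0 = fully home (hard stop; bar points at the hinge, no gap under the cap), up to 2.5 = fully unscrewed. Seen from outside, clockwise tightens and lowers the value. The cap rises 4 mm per rad along its axis, so a cap not home shows a gap. Friction about 0.1 N m; pushing along the axis does not turn it.
- mug: Bystander: white mug, 76 mm across, 90 mm tall, handle towards its +y; origin under its middle. Loose.
- stapler: Bystander: black and steel desk stapler, 140 x 36 x 52 mm, lying along its x; origin under its middle. Loose.
- penpot: Bystander: dark steel pen pot, 80 mm across, 100 mm tall, with three pens up to 150 mm high; origin under its middle. Loose.
- lamp: Bystander: fixed desk lamp. Foot 110 mm across, origin under its middle; post 30 mm to its +x, 360 mm tall; grey shade 110 mm across, 45 mm to its -x, its underside 385 mm above the desk, top at 455 mm.
There are look-alikes about, which are no part of the job. Leave any turquoise look-alike of the can_b alone. Leave any red look-alike of the can_a alone.

How it is judged:
On the way, in this order (a step that is already met when the one before it is completed fails the run):
1. the open cap is folded down onto its mouth, still unscrewed (value of joint strap_a below 0.08 rad and value of joint cap_a above 1.2 rad), for 0.2 s.
2. that cap is screwed home with its strap down (value of joint strap_a below 0.08 rad and value of joint cap_a below 0.12 rad), for 0.2 s.
At the end, for the whole second after the job is handed in: All three straps are down (within 0.08 rad of shut) and all three caps fully home (within 0.12 rad of the stop); mug, stapler and pen pot stand within 20 mm of where they were, upright (all of step 2 and value of joint each of strap_b, strap_c below 0.08 rad and value of joint each of cap_b, cap_c below 0.12 rad and distance of each of mug, stapler, penpot from where it was at the start of the episode below 0.02 m and angle between each of mug, stapler, penpot's own z axis and vertical below 0.3 rad); the robot touches nothing.
It fails at once if the mug, stapler or pen pot is pushed more than 20 mm or tipped (distance of any of mug, stapler, penpot from where it was at the start of the episode above 0.02 m or angle between any of mug, stapler, penpot's own z axis and vertical above 0.3 rad).
It fails at once if the lamp is bumped (over 6 N) (contact force between lamp and anything else above 6 N).
It fails at once if the canister that was already tight is unscrewed or its strap lifted (value of joint any of cap_c, strap_c above 0.2 rad).
It fails at once if the part-screwed cap is unscrewed right off or folded back (value of joint cap_b above 2.2 rad or value of joint strap_b above 0.4 rad).
It also fails if it takes over 72 s, if anything falls off the work surface, if the arm or the gripper's body presses on something with over 40 N, if the wrist force passes 120 N, or if a joint passes its speed limit or range.

ROBOT

A 6-joint arm with a two-finger parallel gripper is mounted at the origin on the work surface. World frame = base frame: x ahead of the robot, y to its left, z up, the work surface at z = 0. Lengths are in m, angles in rad, forces in N, time in s.
With the tool pointing down it reaches from about 0.3 to 0.85 m from the base axis. Payload 4.2 kg.
Tool frame: the origin (TCP) lies on the centre line of the jaws, within the pads' length; the fingertips stand 14 mm ahead of it and the grasp point (between the pads) lies 5 mm behind it; z points along the fingers, y is the line along which they close (so a half turn about z gives the same grasp; the last joint's range is limited). The gripper opens to 91 mm and grips with 3 to 60 N. Pads are 32 mm wide; open, the fingers measure 118 mm over their backs; the gripper's body (76 mm by 178 mm) begins 60 mm behind the grasp point.
Start: joints at [1.231, 0.32, 1.565, -0, 1.257, -0.02], TCP at [0.181, 0.546, 0.228] pointing down, gripper open.
Joint ranges: [-3.11, 3.11], [-0.84, 2.01], [0.21, 2.61], [-1.34, 4.49], [0.05, 2.63], [-2.56, 2.56]. Speed limits (rad/s): [2.57, 2.57, 3.14, 3.14, 3.14, 3.14].

INTERFACE

Orientations are given as [roll, pitch, yaw] about the fixed x, y, z axes, in that order (R = Rz(yaw) Ry(pitch) Rx(roll)).
In Python, from plant import readout, imaging, workorder gives the robot as it stands.
- The arm moves only by the shell command python3 -m pendant 'ROWS' [FORCE]. ROWS is JSON, a list of rows, each an object with "gripper": the finger opening in cm, from 0 to 9.12; "offset": the shift along the tool's x, y, z in cm, a list of three; "rot": the turn, a rotation vector about the tool's x, y, z in rad, a list of three. A call has 1 to 20 rows; each row shifts and turns the commanded pose from where the row before left it, along the tool's axes as they then stand; what a row does not reach is not made up. A row lasts 1/12 s, in which the tool goes at most 41.7 mm and 7.16 degrees, less where a joint would pass 70% of its speed; a pose out of reach is approached as far as the arm can. A call with a gripper value outside its range is refused whole. The fingers move at their own pace and stop on an object; FORCE is the grip in N (left out, the last holds). Time passes only in rows, so rows that do not move let the fingers close. It gives the time, the measured TCP pose, the force, the opening and the grip force at its end, in the units of the state.
- readout.observe(): the state, without advancing time (a new reading comes with each control period).
- imaging.camera(name): name is "scene" or "top" or "wrist"; returns a dict with "image" (384x512x3 uint8, red, green, blue), "depth" (384x512 float32, m along the optical axis (not along the pixel's ray), 0 where there is no reading), "vfov" (degrees; the focal length in pixels is half the picture's height over the tangent of half this angle, whatever the lens; pixels are square), "cx", "cy" (the principal point, pixels), "xyz" and "attitude" of the camera in the world. Camera axes: x right, y up, looking along -z (the intrinsics and any distortion apply to the point x, -y, -z); pixel columns grow to the right and rows downward; lengths in m; the calibration is good to about 2 mm. A picture is of the moment at which its call begins.
- workorder.sign_off(): hands the job in; it is judged then, once.
The state is a dict: "clock": time; "joints": joint angles; "qd": joint speeds; "joint_efforts": joint torques, N m; "tcp_pos": TCP position; "tcp_rot": TCP orientation; "contact_force": force on the tool from outside, world axes, zero at the start; "wrist_torque": the same for the moment, N m; "opening": finger opening in m; "grasp_force": force on a finger pad.
Only numpy, scipy, OpenCV 4.12 (cv2) and the standard library are available. Lean on these libraries where they do the work, as an engineer would, in place of code of your own. Each camera call takes 0.05 s, during which the arm holds its last target. There are 200 camera calls.

## Working session

There is one attempt and no reset: what is moved stays moved. The work goes in short steps, Python scripts to look and compute and a shell command to move; the robot and the scene stay as the last step left them, time stands still between calls to the robot, and variables do not carry over. Pictures are saved under pics/ and viewed, at most 10 in all, crops included, and the job is handed in when it is done.

```bash
ls; mkdir -p pics
cat > h.py <<'E'
import numpy as np, cv2
from scipy.spatial.transform import Rotation as R
from plant import readout, imaging, workorder
def cam(n):
    c=imaging.camera(n); d=c["depth"]; H,W=d.shape
    f=H/2/np.tan(np.radians(c["vfov"])/2)
    u,v=np.meshgrid(np.arange(W),np.arange(H))
    P=np.stack([(u-c["cx"])/f*d,-(v-c["cy"])/f*d,-d],-1)
    a=np.array(c["attitude"],float)
    M=R.from_euler('xyz',a).as_matrix() if a.size==3 else a
    X=P@M.T+np.array(c["xyz"]); X[d==0]=np.nan
    return c,X
def save(im,n,s=1): cv2.imwrite('pics/'+n,cv2.resize(im[...,::-1],None,fx=s,fy=s,interpolation=cv2.INTER_CUBIC))
E
python3 - <<'E'
from h import *
ims=[]
for n in("scene","top"):
    c,X=cam(n); save(c["image"],n+".png",1.5); print(n,{k:v for k,v in c.items() if k not in("image","depth")})
    np.savez("/tmp/"+n,X=X,im=c["image"])
print(readout.observe())
E
```

```text
pics
scene {'vfov': 47.052057136781045, 'cx': 260.5473920959142, 'cy': 192.6755135841423, 'xyz': array([1.02262131, 0.44180159, 1.09255686]), 'attitude': array([ 0.64919419, -0.00956647,  2.37535539])}
top {'vfov': 53.80388768324184, 'cx': 256.6981443355071, 'cy': 199.19344292351602, 'xyz': array([ 0.44404996, -0.07806882,  1.01160914]), 'attitude': array([ 0.07884898,  0.02856781, -1.58377116])}
{'clock': 0.1, 'joints': array([ 1.23098967e+00,  3.20244387e-01,  1.56555962e+00, -7.16820102e-06,
        1.25743491e+00, -2.00222932e-02]), 'qd': array([ 0.0003697 , -0.00139744, -0.00155815,  0.00099971, -0.00107106,
       -0.00032387]), 'joint_efforts': array([ 1.16077594e-03, -4.13337636e+01, -2.32511687e+01,  7.30623049e-02,
        4.22214798e-02, -5.84295594e-05]), 'tcp_pos': array([0.18062385, 0.54542696, 0.22719392]), 'tcp_rot': array([-3.13994659e+00, -2.61455572e-05,  2.82181049e+00]), 'contact_force': array([-0.20631183, -0.24051419, -0.20101588]), 'wrist_torque': array([-0.010497  , -0.00915773,  0.0007983 ]), 'grasp_force': 0.0, 'opening': 0.09116145540826107}
```

View pics/scene.png

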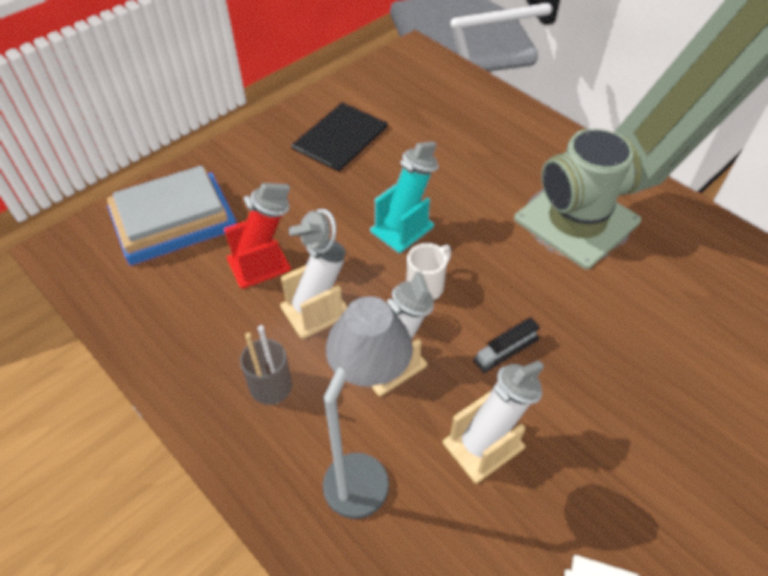

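View pics/top.png

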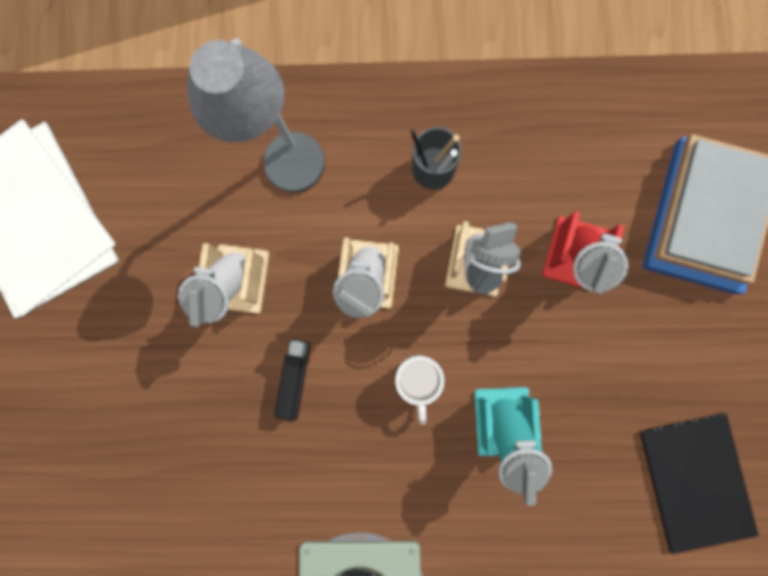

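Candidates (top.png pixels): the white open canister (490,255) is can_a; the white ones at (205,295) and (362,290) are can_b and can_c in some order. Look-alikes are red (600,265) and turquoise (525,470). In the scene view the white ones sit at (318,240), (410,300) and (518,385). I'll check which of the two is loose in a close crop.

Run:
```python
from h import *
t=np.load("/tmp/top.npz");s=np.load("/tmp/scene.npz")
f=lambda im,u,v,w:cv2.resize(im[v-w:v+w,u-w:u+w],(260,260),interpolation=cv2.INTER_CUBIC)
a=np.hstack([f(t['im'],u,v,32) for u,v in((150,190),(242,190),(325,170))])
b=np.hstack([f(s['im'],u,v,32) for u,v in((340,265),(272,210),(212,165))])
save(np.vstack([a,b]),"crop.png")
for n,d,pts in(("top",t,((137,196),(240,196),(330,155),(280,255),(195,255),(291,105),(195,110),(150,55))),):
  for u,v in pts: print(n,u,v,d['X'][v,u].round(3))
```

```text
top 137 196 [0.521 0.211 0.182]
top 240 196 [ 0.517 -0.019  0.185]
top 330 155 [ 0.59  -0.205  0.263]
top 280 255 [ 0.375 -0.11   0.002]
top 195 255 [0.381 0.107 0.049]
top 291 105 [ 0.771 -0.145  0.029]
top 195 110 [0.767 0.113 0.019]
top 150 55 [0.713 0.098 0.455]
```

View pics/crop.png

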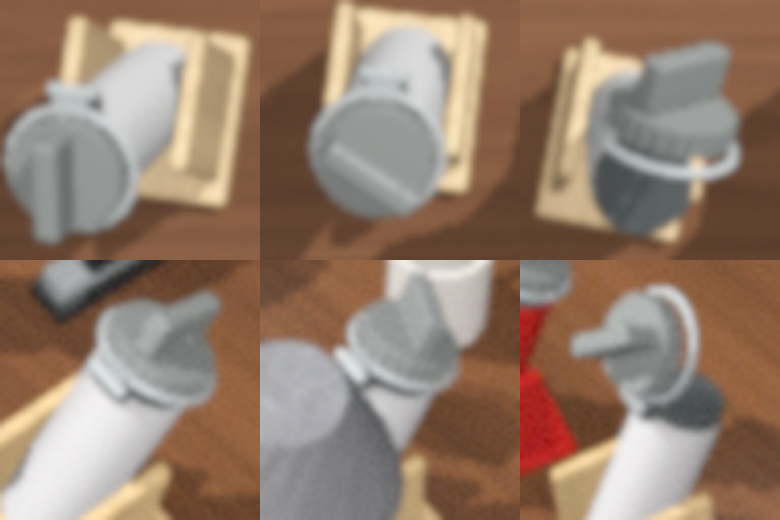

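The crop shows the left one (top 205,295) with its bar on the hinge and no gap, so it is can_c. The middle one (362,290) has its bar turned about 1 rad and a gap, so it is can_b. The right one stands open and is can_a. Next I'll fit the models to the combined point cloud.

```bash
cat > fit.py <<'E'
from h import *
from scipy.optimize import least_squares
def cyl(p,r,z0,z1):
    a=np.hypot(p[:,0],p[:,1])-r; b=np.abs(p[:,2]-(z0+z1)/2)-(z1-z0)/2
    return np.hypot(np.maximum(a,0),np.maximum(b,0))+np.minimum(np.maximum(a,b),0)
def box(p,c,h):
    q=np.abs(p-c)-h
    return np.linalg.norm(np.maximum(q,0),axis=1)+np.minimum(q.max(1),0)
def frames(x):
    Rt=R.from_euler('z',x[2])*R.from_euler('y',-.45); m=np.array([x[0],x[1],.165])
    hg=m+Rt.apply([.044,0,0]); Rs=Rt*R.from_euler('y',x[3])
    c=hg+Rs.apply([-.044,0,.004*x[4]]); Rc=Rs*R.from_euler('z',x[4])
    return m,Rt,hg,Rs,c,Rc
def sdf(x,X):
    m,Rt,hg,Rs,c,Rc=frames(x)
    t=cyl(Rt.apply(X-m,True),.03,-.15,0); p=Rc.apply(X-c,True)
    return np.minimum(t,np.minimum(cyl(p,.032,0,.016),box(p,[0,0,.030],[.028,.007,.014])))
def fit(X,x0,free=range(5)):
    free=list(free); x0=np.array(x0,float)
    def g(v): x=x0.copy(); x[free]=v; return sdf(x,X)
    r=least_squares(g,x0[free],loss='soft_l1',f_scale=.003,x_scale=[[.01,.01,.1,.1,.1][i] for i in free])
    x=x0.copy(); x[free]=r.x; return x,np.median(np.abs(g(r.x))),r.cost
def report(x):
    m,Rt,hg,Rs,c,Rc=frames(x)
    print('mouth',m.round(4),'hinge',hg.round(4),'bar',(c+Rc.apply([0,0,.036])).round(4),'barx',Rc.apply([1,0,0]).round(3),'capz',Rc.apply([0,0,1]).round(3))
E
python3 - <<'E'
from fit import *
P=np.vstack([np.load(f"/tmp/{n}.npz")['X'].reshape(-1,3) for n in("top","scene")])
P=P[np.isfinite(P).all(1)&(P[:,2]>.105)]
for n,c0,zs,st,caps in(('c',(.53,.205),.26,0,(0,)),('b',(.53,-.02),.26,0,(.5,1,1.5,2)),('a',(.56,-.20),.31,1.5,(.5,1.5,2.3,))):
    X=P[(np.hypot(*(P[:,:2]-c0).T)<(.09 if n=='a' else .075))&(P[:,2]<zs)]
    best=min((fit(X,[*c0,yw,st,cp]) for yw in(-.6,0,.6) for cp in caps),key=lambda r:r[2])
    print(n,len(X),best[0].round(3),best[1:]); report(best[0])
E
```

```text
c 2372 [ 0.516  0.219 -0.146 -0.008  0.012] (np.float64(0.001273926414659015), np.float64(0.006990087556413327))
mouth [0.5159 0.2186 0.165 ] hinge [0.5551 0.2128 0.1841] bar [0.5003 0.2209 0.197 ] barx [ 0.889 -0.119  0.442] capz [-0.438  0.064  0.897]
b 1747 [ 0.522 -0.015 -0.149 -0.009  1.101] (np.float64(0.0013289304777372966), np.float64(0.005689025216638573))
mouth [ 0.5224 -0.0152  0.165 ] hinge [ 0.5616 -0.0211  0.1841] bar [ 0.5049 -0.0126  0.2009] barx [0.534 0.822 0.201] capz [-0.438  0.066  0.897]
a 2351 [ 0.542 -0.205 -0.158  1.399  2.354] (np.float64(0.001222659584727434), np.float64(0.004709799789950281))
mouth [ 0.5422 -0.2048  0.165 ] hinge [ 0.5814 -0.211   0.1841] bar [ 0.5925 -0.2128  0.2464] barx [-0.294  0.765  0.573] capz [ 0.803 -0.128  0.583]
```

```bash
cat > go.py <<'E'
from fit import *
XB=[.5224,-.0152,-.149,0,1.101]; XA=[.5422,-.2048,-.158,1.399,2.354]
def grip(x,back=.002):
    m,Rt,hg,Rs,c,Rc=frames(x); M=Rc.as_matrix()@np.diag([1,-1,-1])
    return c+Rc.apply([0,0,.036+back]),M
def to(p,M=None,R0=None,show=True):
    s=readout.observe(); R0=R.from_euler('xyz',s['tcp_rot']) if R0 is None else R0
    d=np.array(p)-s['tcp_pos']
    out='off cm (before turn) %s'%(100*R0.apply(d,True)).round(2)
    if M is not None:
        T=R.from_matrix(M); v=(R0.inv()*T).as_rotvec()
        out+=' rot %s |%.2f|  off cm (after) %s'%(v.round(3),np.linalg.norm(v),(100*T.apply(d,True)).round(2))
    print(out,'| t',round(s['clock'],2),'q',s['joints'].round(2),'tcp',s['tcp_pos'].round(4))
E
python3 - <<'E'
from go import *
p,M=grip(XB,.10); print(p,M.round(3)); to(p,M)
E
```

```text
[ 0.46200576 -0.00613407  0.29142637] [[ 0.535  0.727  0.43 ]
 [ 0.821 -0.567 -0.065]
 [ 0.197  0.388 -0.9  ]]
off cm (before turn) [-44.05 -43.52  -6.35] rot [-0.467 -0.233  1.834] |1.91|  off cm (after) [-28.97  54.21   9.88] | t 0.1 q [ 1.23  0.32  1.57 -0.    1.26 -0.02] tcp [0.1806 0.5454 0.2272]
```

```bash
python3 -m pendant '[{"gripper":7,"offset":[-2.75,-2.72,-0.4],"rot":[0,0,0]},{"gripper":7,"offset":[-2.75,-2.72,-0.4],"rot":[0,0,0]},{"gripper":7,"offset":[-2.75,-2.72,-0.4],"rot":[0,0,0]},{"gripper":7,"offset":[-2.75,-2.72,-0.4],"rot":[0,0,0]},{"gripper":7,"offset":[-2.75,-2.72,-0.4],"rot":[0,0,0]},{"gripper":7,"offset":[-2.75,-2.72,-0.4],"rot":[0,0,0]},{"gripper":7,"offset":[-2.75,-2.72,-0.4],"rot":[0,0,0]},{"gripper":7,"offset":[-2.75,-2.72,-0.4],"rot":[0,0,0]},{"gripper":7,"offset":[-2.75,-2.72,-0.4],"rot":[0,0,0]},{"gripper":7,"offset":[-2.75,-2.72,-0.4],"rot":[0,0,0]},{"gripper":7,"offset":[-2.75,-2.72,-0.4],"rot":[0,0,0]},{"gripper":7,"offset":[-2.75,-2.72,-0.4],"rot":[0,0,0]},{"gripper":7,"offset":[-2.75,-2.72,-0.4],"rot":[0,0,0]},{"gripper":7,"offset":[-2.75,-2.72,-0.4],"rot":[0,0,0]},{"gripper":7,"offset":[-2.75,-2.72,-0.4],"rot":[0,0,0]},{"gripper":7,"offset":[-2.75,-2.72,-0.4],"rot":[0,0,0]}]' 20; python3 -c "
from go import *
p,M=grip(XB,.10); to(p,M)"
```

```text
clock: 1.43
tcp_pos: [0.4618, -0.0076, 0.2919]
tcp_rot: [3.141, -0.0, 2.821]
contact_force: [1.3, 0.7, -0.3]
opening: 0.0693
grasp_force: 0.0
off cm (before turn) [0.03 0.14 0.05] rot [-0.467 -0.234  1.833] |1.91|  off cm (after) [ 0.12 -0.09  0.04] | t 1.43 q [-0.04  0.1   1.69  0.    1.35 -1.29] tcp [ 0.4618 -0.0076  0.2919]
```

```bash
python3 -m pendant '[{"gripper":7,"offset":[0,0,0],"rot":[-0.0292,-0.0146,0.1146]},{"gripper":7,"offset":[0,0,0],"rot":[-0.0292,-0.0146,0.1146]},{"gripper":7,"offset":[0,0,0],"rot":[-0.0292,-0.0146,0.1146]},{"gripper":7,"offset":[0,0,0],"rot":[-0.0292,-0.0146,0.1146]},{"gripper":7,"offset":[0,0,0],"rot":[-0.0292,-0.0146,0.1146]},{"gripper":7,"offset":[0,0,0],"rot":[-0.0292,-0.0146,0.1146]},{"gripper":7,"offset":[0,0,0],"rot":[-0.0292,-0.0146,0.1146]},{"gripper":7,"offset":[0,0,0],"rot":[-0.0292,-0.0146,0.1146]},{"gripper":7,"offset":[0,0,0],"rot":[-0.0292,-0.0146,0.1146]},{"gripper":7,"offset":[0,0,0],"rot":[-0.0292,-0.0146,0.1146]},{"gripper":7,"offset":[0,0,0],"rot":[-0.0292,-0.0146,0.1146]},{"gripper":7,"offset":[0,0,0],"rot":[-0.0292,-0.0146,0.1146]},{"gripper":7,"offset":[0,0,0],"rot":[-0.0292,-0.0146,0.1146]},{"gripper":7,"offset":[0,0,0],"rot":[-0.0292,-0.0146,0.1146]},{"gripper":7,"offset":[0,0,0],"rot":[-0.0292,-0.0146,0.1146]},{"gripper":7,"offset":[0,0,0],"rot":[-0.0292,-0.0146,0.1146]}]'; python3 -c "
from go import *
p,M=grip(XB,.10); to(p,M)
c,X=cam('wrist'); save(c['image'],'w1.png')
Q=X.reshape(-1,3); Q=Q[np.isfinite(Q).all(1)&(Q[:,2]>.13)&(np.hypot(Q[:,0]-.52,Q[:,1]+.015)<.07)&(Q[:,2]<.235)]
print(len(Q))
x=fit(Q,XB,[0,1,3,4])[0] if len(Q)>300 else None; print(x)"
```

```text
clock: 2.77
tcp_pos: [0.461, -0.0058, 0.2915]
tcp_rot: [2.735, -0.2, 0.987]
contact_force: [-0.5, 0.0, -0.7]
opening: 0.0699
grasp_force: 0.0
off cm (before turn) [0.02 0.09 0.05] rot [ 0.001  0.    -0.006] |0.01|  off cm (after) [0.02 0.09 0.05] | t 2.77 q [ 0.01 -0.12  1.99 -0.1   0.83  0.68] tcp [ 0.461  -0.0058  0.2915]
4102
[ 0.52298345 -0.01194048 -0.149       0.01158089  1.12612557]
```

View pics/w1.png

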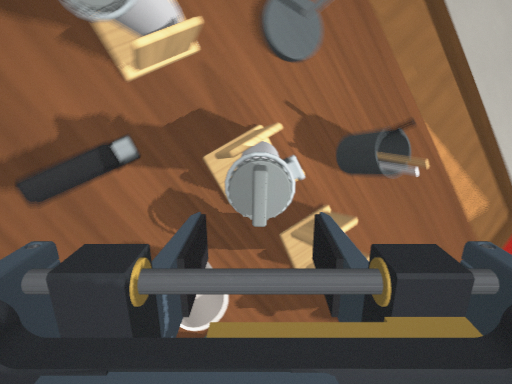

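The wrist view shows cap b at (260,185) with its bar upright in the picture, midway between the fingers. I'll descend and grip.

```bash
python3 -m pendant '[{"gripper":7,"offset":[0.05,0,3],"rot":[0,0,0]},{"gripper":7,"offset":[0.05,0,3],"rot":[0,0,0]},{"gripper":7,"offset":[0,0,2.5],"rot":[0,0,0]},{"gripper":7,"offset":[0,0,1.3],"rot":[0,0,0]},{"gripper":1,"offset":[0,0,0],"rot":[0,0,0]},{"gripper":1,"offset":[0,0,0],"rot":[0,0,0]},{"gripper":1,"offset":[0,0,0],"rot":[0,0,0]},{"gripper":1,"offset":[0,0,0],"rot":[0,0,0]},{"gripper":1,"offset":[0,0,0],"rot":[0,0,0]},{"gripper":1,"offset":[0,0,0],"rot":[0,0,0]},{"gripper":1,"offset":[0,0,0],"rot":[0,0,0]},{"gripper":1,"offset":[0,0,0],"rot":[0,0,0]}]' 25; python3 -c "
from go import *
p,M=grip(XB); to(p,M)"
```

```text
clock: 3.82
tcp_pos: [0.5044, -0.011, 0.2043]
tcp_rot: [2.734, -0.199, 0.994]
contact_force: [0.4, -0.8, -0.7]
opening: 0.0197
grasp_force: 0.0
off cm (before turn) [-0.16  0.02  0.1 ] rot [ 0.001 -0.001  0.   ] |0.00|  off cm (after) [-0.16  0.02  0.1 ] | t 3.82 q [-0.01  0.04  2.08 -0.11  0.58  0.69] tcp [ 0.5044 -0.011   0.2043]
```

```bash
python3 -m pendant '[{"gripper":1,"offset":[0,0,0],"rot":[0,0,0]},{"gripper":1,"offset":[0,0,0],"rot":[0,0,0]},{"gripper":1,"offset":[0,0,0],"rot":[0,0,0]},{"gripper":1,"offset":[0,0,0.045],"rot":[0,0,0.1]},{"gripper":1,"offset":[0,0,0.045],"rot":[0,0,0.1]},{"gripper":1,"offset":[0,0,0.045],"rot":[0,0,0.1]},{"gripper":1,"offset":[0,0,0.045],"rot":[0,0,0.1]},{"gripper":1,"offset":[0,0,0.045],"rot":[0,0,0.1]},{"gripper":1,"offset":[0,0,0.045],"rot":[0,0,0.1]},{"gripper":1,"offset":[0,0,0.045],"rot":[0,0,0.1]},{"gripper":1,"offset":[0,0,0.045],"rot":[0,0,0.1]},{"gripper":1,"offset":[0,0,0.045],"rot":[0,0,0.1]},{"gripper":1,"offset":[0,0,0.045],"rot":[0,0,0.1]},{"gripper":1,"offset":[0,0,0],"rot":[0,0,0.05]},{"gripper":1,"offset":[0,0,0],"rot":[0,0,0]},{"gripper":1,"offset":[0,0,0],"rot":[0,0,0]}]' 25; python3 -c "
from go import *
s=readout.observe(); print(s['wrist_torque'],s['joints'])
x=XB.copy(); x[4]=0
p,M=grip(x); to(p,M)"
```

```text
clock: 5.15
tcp_pos: [0.5061, -0.0123, 0.2001]
tcp_rot: [3.115, -0.45, -0.091]
contact_force: [-3.2, -4.5, 3.1]
opening: 0.0139
grasp_force: 25.0
[-0.67433992  0.80120615 -0.43985989] [-0.00715749  0.0454801   2.08227384 -0.11633547  0.57062014  1.74437359]
off cm (before turn) [-0.03  0.04  0.08] rot [ 0.001 -0.     0.052] |0.05|  off cm (after) [-0.03  0.05  0.08] | t 5.15 q [-0.01  0.05  2.08 -0.12  0.57  1.74] tcp [ 0.5061 -0.0123  0.2001]
```

```bash
python3 -m pendant '[{"gripper":1,"offset":[0,0,0],"rot":[0,0,0.05]},{"gripper":1,"offset":[0,0,0],"rot":[0,0,0.03]},{"gripper":1,"offset":[0,0,0],"rot":[0,0,0]},{"gripper":1,"offset":[0,0,0],"rot":[0,0,0]},{"gripper":1,"offset":[0,0,0],"rot":[0,0,0]}]' 25; python3 -c "
from go import *
s=readout.observe(); print(s['wrist_torque'],s['joints'])
x=XB.copy(); x[4]=0
p,M=grip(x); to(p,M)"
```

```text
clock: 5.57
tcp_pos: [0.5062, -0.0119, 0.1999]
tcp_rot: [-3.129, -0.45, -0.178]
contact_force: [-3.9, -4.3, 4.0]
opening: 0.0136
grasp_force: 25.0
[-0.96126924  0.88662314  0.14493635] [-0.006593    0.0457835   2.08241088 -0.11571214  0.5700494   1.82301957]
off cm (before turn) [-0.03  0.09  0.07] rot [ 0.001 -0.    -0.026] |0.03|  off cm (after) [-0.03  0.09  0.07] | t 5.57 q [-0.01  0.05  2.08 -0.12  0.57  1.82] tcp [ 0.5062 -0.0119  0.1999]
```

Axial torque has risen to about 0.6 N·m against 0.1 of friction, so the stop is reached. I'll let go, back off and check.

```bash
python3 -m pendant '[{"gripper":4,"offset":[0,0,0],"rot":[0,0,-0.03]},{"gripper":4,"offset":[0,0,0],"rot":[0,0,0]},{"gripper":4,"offset":[0,0,0],"rot":[0,0,0]},{"gripper":4,"offset":[0,0,0],"rot":[0,0,0]},{"gripper":4,"offset":[0,0,-2],"rot":[0,0,0]},{"gripper":4,"offset":[0,0,-4],"rot":[0,0,0]},{"gripper":1,"offset":[0,0,-4],"rot":[0,0,0]},{"gripper":0,"offset":[0,0,-3],"rot":[0,0,0]},{"gripper":0,"offset":[0,0,-2],"rot":[0,0,0]}]' 25; python3 -c "
from go import *
c,X=cam('wrist'); save(c['image'],'w2.png')
Q=X.reshape(-1,3); Q=Q[np.isfinite(Q).all(1)&(Q[:,2]>.13)&(np.hypot(Q[:,0]-.52,Q[:,1]+.015)<.07)&(Q[:,2]<.22)]
XB[4]=0
print(len(Q),fit(Q,XB,[0,1,3,4]))
for th in (1.4,1.2,.9,.6,.45,.3,0):
  XA[3]=th; print(th,end=' '); report(XA)
XA[3]=0; p,M=grip(XA,.12); to(p,M)"
```

```text
clock: 6.32
tcp_pos: [0.4417, -0.0013, 0.3386]
tcp_rot: [-3.139, -0.456, -0.149]
contact_force: [0.0, -0.2, -0.1]
opening: 0.0227
grasp_force: 0.0
3001 (array([ 0.52381513, -0.0135177 , -0.149     ,  0.01629118,  0.09369794]), np.float64(0.0007769636608193839), np.float64(0.007040831627551733))
1.4 mouth [ 0.5422 -0.2048  0.165 ] hinge [ 0.5813 -0.211   0.1841] bar [ 0.5925 -0.2128  0.2463] barx [-0.294  0.764  0.574] capz [ 0.803 -0.128  0.582]
1.2 mouth [ 0.5422 -0.2048  0.165 ] hinge [ 0.5813 -0.211   0.1841] bar [ 0.5801 -0.2108  0.2474] barx [-0.398  0.781  0.481] capz [ 0.673 -0.107  0.732]
0.9 mouth [ 0.5422 -0.2048  0.165 ] hinge [ 0.5813 -0.211   0.1841] bar [ 0.5617 -0.2079  0.2442] barx [-0.516  0.8    0.307] capz [ 0.43  -0.068  0.9  ]
0.6 mouth [ 0.5422 -0.2048  0.165 ] hinge [ 0.5813 -0.211   0.1841] bar [ 0.5451 -0.2053  0.2356] barx [-0.577  0.81   0.105] capz [ 0.148 -0.024  0.989]
0.45 mouth [ 0.5422 -0.2048  0.165 ] hinge [ 0.5813 -0.211   0.1841] bar [ 0.5379 -0.2041  0.2296] barx [-0.585  0.811  0.   ] capz [ 0. -0.  1.]
0.3 mouth [ 0.5422 -0.2048  0.165 ] hinge [ 0.5813 -0.211   0.1841] bar [ 0.5317 -0.2031  0.2225] barx [-0.577  0.81  -0.105] capz [-0.148  0.024  0.989]
0 mouth [ 0.5422 -0.2048  0.165 ] hinge [ 0.5813 -0.211   0.1841] bar [ 0.5227 -0.2017  0.2059] barx [-0.516  0.8   -0.307] capz [-0.43   0.068  0.9  ]
off cm (before turn) [ 3.87 18.6   4.98] rot [ 0.01  -0.014 -2.346] |2.35|  off cm (after) [-16.01 -10.19   5.06] | t 6.37 q [ 0.03 -0.18  1.92 -0.09  0.95  1.78] tcp [ 0.4423 -0.0012  0.3418]
```

```bash
python3 -c "
from go import *
c,X=cam('wrist')
Q=X.reshape(-1,3); Q=Q[np.isfinite(Q).all(1)&(np.hypot(Q[:,0]-.52,Q[:,1]+.015)<.09)&(Q[:,2]<.23)]
XB[4]=0
H=Q[Q[:,2]>.105]
for fr in ([0,1,2,3,4],[0,1,2,4]):
  r=fit(H,XB,fr); print(len(H),r)
m,Rt,hg,Rs,cc,Rc=frames(r[0])
L=Rt.apply(H-m,True); b=L[(L[:,2]>.036)&(np.abs(L[:,2]-.044)<.004)]
print(len(b),'top z',np.median(b[:,2])); mm=cv2.minAreaRect((b[:,:2]*1000).astype(np.float32)); print(mm)
u,s,vt=np.linalg.svd(b[:,:2]-b[:,:2].mean(0)); print('bar angle',np.arctan2(vt[0,1],vt[0,0]),b[:,:2].mean(0))
dd=L[(L[:,2]<.03)&(L[:,2]>.005)&(np.hypot(L[:,0],L[:,1])<.028)]; print('disc top',np.median(dd[:,2]))
w=c['image']; 
save(w[60:320,130:390],'w3.png',2.2)
"
```

```text
2941 (array([ 0.52364171, -0.01346284, -0.14445565,  0.01584755,  0.07724557]), np.float64(0.0007731511001928849), np.float64(0.006734400778831343))
2941 (array([ 0.52317795, -0.01342829, -0.15533044,  0.        ,  0.16262863]), np.float64(0.0008355308545514532), np.float64(0.006862503255875317))
574 top z 0.044576274820691285
((-2.7541465759277344, -0.737736701965332), (55.240596771240234, 13.925335884094238), 0.5150728225708008)
bar angle -3.1193036047839016 [-0.00202475 -0.0003765 ]
disc top 0.016998201260595664
```

View pics/w3.png

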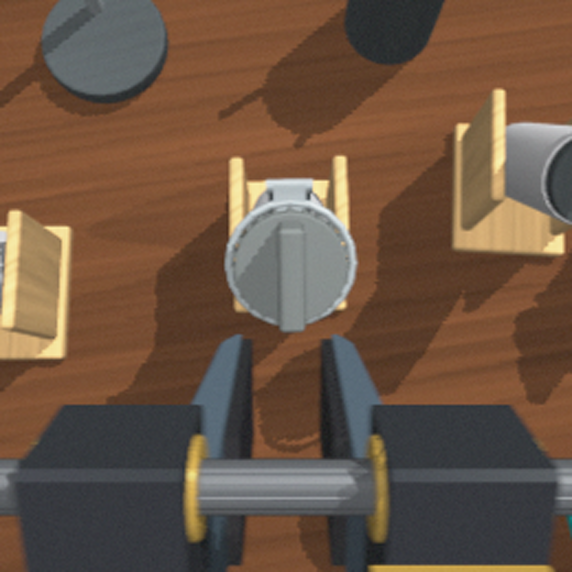

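In w3.png the bar of b points at the hinge ((290,190) in the crop) and the measured angle is about 0.02 rad, so b is home. For a, I'll go behind the open cap with closed fingers and sweep it over.

```bash
python3 -c "
from go import *
M=(R.from_euler('z',-.158)*R.from_euler('x',np.pi)).as_matrix()
to([.648,-.222,.37],M); T=R.from_matrix(M); print(T.apply([[0,0,-.125]],True)*100)
"
```

```text
off cm (before turn) [22.5  18.8   7.65] rot [-0.005 -0.459  0.01 ] |0.46|  off cm (after) [23.75 18.56 -3.08] | t 6.42 q [ 0.02 -0.18  1.92 -0.09  0.95  1.78] tcp [ 0.4427 -0.0013  0.3392]
[[ 0.0000000e+00 -1.5308085e-15  1.2500000e+01]]
```

```bash
python3 -m pendant '[{"gripper":0,"offset":[0,0,0],"rot":[0,-0.092,0]},{"gripper":0,"offset":[0,0,0],"rot":[0,-0.092,0]},{"gripper":0,"offset":[0,0,0],"rot":[0,-0.092,0]},{"gripper":0,"offset":[0,0,0],"rot":[0,-0.092,0]},{"gripper":0,"offset":[0,0,0],"rot":[0,-0.092,0.01]},{"gripper":0,"offset":[2.97,2.32,-0.385],"rot":[0,0,0]},{"gripper":0,"offset":[2.97,2.32,-0.385],"rot":[0,0,0]},{"gripper":0,"offset":[2.97,2.32,-0.385],"rot":[0,0,0]},{"gripper":0,"offset":[2.97,2.32,-0.385],"rot":[0,0,0]},{"gripper":0,"offset":[2.97,2.32,-0.385],"rot":[0,0,0]},{"gripper":0,"offset":[2.97,2.32,-0.385],"rot":[0,0,0]},{"gripper":0,"offset":[2.97,2.32,-0.385],"rot":[0,0,0]},{"gripper":0,"offset":[2.97,2.32,-0.385],"rot":[0,0,0]},{"gripper":0,"offset":[0,0,0],"rot":[0,0,0]}]'; python3 -c "
from go import *
M=(R.from_euler('z',-.158)*R.from_euler('x',np.pi)).as_matrix()
to([.648,-.222,.247],M)"
```

```text
clock: 7.58
tcp_pos: [0.6517, -0.2278, 0.3571]
tcp_rot: [3.141, 0.013, -0.162]
contact_force: [-1.1, -0.4, -1.9]
opening: 0.0007
grasp_force: 0.0
off cm (before turn) [-0.32 -0.52 11.02] rot [ 0.001  0.013 -0.004] |0.01|  off cm (after) [-0.46 -0.51 11.01] | t 7.58 q [-0.35  0.49  0.99 -0.    1.68  1.38] tcp [ 0.6517 -0.2278  0.3571]
```

```bash
python3 -m pendant '[{"gripper":0,"offset":[0,-0.25,3],"rot":[0,0,0]},{"gripper":0,"offset":[0,-0.25,3],"rot":[0,0,0]},{"gripper":0,"offset":[0,0,3],"rot":[0,0,0]},{"gripper":0,"offset":[-0.3,0,2],"rot":[0,0,0]},{"gripper":0,"offset":[-1,0,0],"rot":[0,0,0]},{"gripper":0,"offset":[-1,0,0],"rot":[0,0,0]},{"gripper":0,"offset":[-1,0,0],"rot":[0,0,0]},{"gripper":0,"offset":[-1,0,0],"rot":[0,0,0]},{"gripper":0,"offset":[-1,0,-0.2],"rot":[0,0,0]},{"gripper":0,"offset":[-1,0,-0.2],"rot":[0,0,0]},{"gripper":0,"offset":[-1,0,-0.2],"rot":[0,0,0]},{"gripper":0,"offset":[0,0,0],"rot":[0,0,0]}]'; python3 -c "
from go import *
for n in('scene','top'):
  c,X=cam(n); np.savez('/tmp/'+n+'2',X=X,im=c['image'])
  save(c['image'][90:250,130:350] if n=='scene' else c['image'][90:250,230:450],n+'2.png',3)
to([.648,-.222,.247])"
```

```text
clock: 8.58
tcp_pos: [0.5732, -0.2057, 0.2605]
tcp_rot: [3.141, 0.011, -0.158]
contact_force: [-0.9, -0.1, 0.1]
opening: 0.0002
grasp_force: 0.0
off cm (before turn) [7.49 0.43 1.25] | t 8.68 q [-0.36  0.36  1.42 -0.    1.37  1.37] tcp [ 0.5748 -0.206   0.2602]
```

View pics/scene2.png

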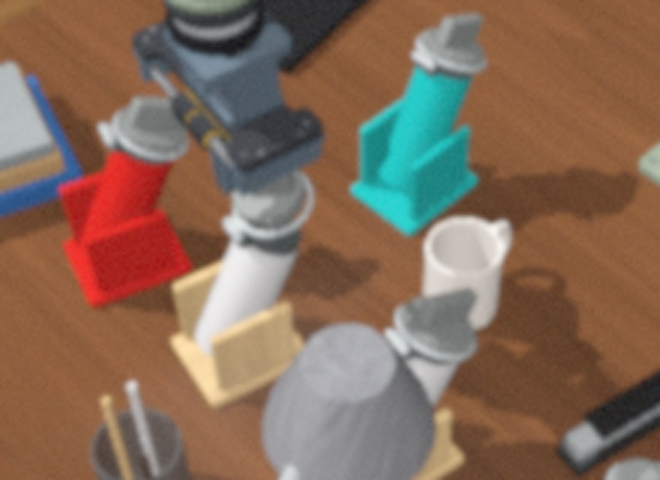

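Cap a is now part folded, at (265,205) in the crop. I'll lift, turn to the tube axis in the grip orientation, and press it down.

```bash
python3 -m pendant '[{"gripper":0,"offset":[0.3,0,-3],"rot":[0,0,0]},{"gripper":0,"offset":[0,0,-4],"rot":[0,0,0]},{"gripper":0,"offset":[-3,0,-2],"rot":[0,0,0]},{"gripper":0,"offset":[-3.5,0,0],"rot":[0,0,0]},{"gripper":0,"offset":[-3,0,0],"rot":[0,0,0]},{"gripper":0,"offset":[0,0,0],"rot":[0,0,0]}]'; python3 -c "
from go import *
P=np.vstack([np.load(f'/tmp/{n}2.npz')['X'].reshape(-1,3) for n in('top','scene')])
P=np.vstack([P]+[cam(n)[1].reshape(-1,3) for n in('top','scene')][:0])
c=[cam(n)[1].reshape(-1,3) for n in('top','scene')]; P=np.vstack(c)
P=P[np.isfinite(P).all(1)&(P[:,2]>.105)&(P[:,2]<.268)&(np.hypot(P[:,0]-.545,P[:,1]+.205)<.07)]
r=[fit(P,[.5422,-.2048,-.158,.6,cp]) for cp in(2.35,2.0)]; r=min(r,key=lambda r:r[2]); print(len(P),r)
XA[3]=0;XA[4]=r[0][4]
p,M=grip(XA,.09); to(p,M)"
```

```text
clock: 9.18
tcp_pos: [0.4809, -0.1908, 0.3522]
tcp_rot: [3.141, 0.011, -0.159]
contact_force: [-0.8, 0.2, 0.3]
opening: 0.0002
grasp_force: 0.0
1168 (array([ 0.54243734, -0.20446522, -0.21348482,  0.67172064,  2.38756995]), np.float64(0.001253667692780232), np.float64(0.0033897092522802335))
off cm (before turn) [-0.1   0.4   6.37] rot [-0.546  0.215 -2.336] |2.41|  off cm (after) [ 1.85 -2.28  5.66] | t 9.38 q [-0.4   0.19  1.44 -0.    1.52  1.33] tcp [ 0.4861 -0.1919  0.3507]
```

```bash
python3 -m pendant '[{"gripper":0,"offset":[0,0,0],"rot":[-0.0273,0.0107,-0.1168]},{"gripper":0,"offset":[0,0,0],"rot":[-0.0273,0.0107,-0.1168]},{"gripper":0,"offset":[0,0,0],"rot":[-0.0273,0.0107,-0.1168]},{"gripper":0,"offset":[0,0,0],"rot":[-0.0273,0.0107,-0.1168]},{"gripper":0,"offset":[0,0,0],"rot":[-0.0273,0.0107,-0.1168]},{"gripper":0,"offset":[0,0,0],"rot":[-0.0273,0.0107,-0.1168]},{"gripper":0,"offset":[0,0,0],"rot":[-0.0273,0.0107,-0.1168]},{"gripper":0,"offset":[0,0,0],"rot":[-0.0273,0.0107,-0.1168]},{"gripper":0,"offset":[0,0,0],"rot":[-0.0273,0.0107,-0.1168]},{"gripper":0,"offset":[0,0,0],"rot":[-0.0273,0.0107,-0.1168]},{"gripper":0,"offset":[0,0,0],"rot":[-0.0273,0.0107,-0.1168]},{"gripper":0,"offset":[0,0,0],"rot":[-0.0273,0.0107,-0.1168]},{"gripper":0,"offset":[0,0,0],"rot":[-0.0273,0.0107,-0.1168]},{"gripper":0,"offset":[0,0,0],"rot":[-0.0273,0.0107,-0.1168]},{"gripper":0,"offset":[0,0,0],"rot":[-0.0273,0.0107,-0.1168]},{"gripper":0,"offset":[0,0,0],"rot":[-0.0273,0.0107,-0.1168]},{"gripper":0,"offset":[0,0,0],"rot":[-0.0273,0.0107,-0.1168]},{"gripper":0,"offset":[0,0,0],"rot":[-0.0273,0.0107,-0.1168]},{"gripper":0,"offset":[0,0,0],"rot":[-0.0273,0.0107,-0.1168]},{"gripper":0,"offset":[0,0,0],"rot":[-0.0273,0.0107,-0.1168]}]'; python3 -c "
from go import *
XA[3]=0;XA[4]=2.37
p,M=grip(XA,.09); to(p,M); p,M=grip(XA,.022); to(p,M)"
```

```text
clock: 11.05
tcp_pos: [0.4863, -0.1918, 0.3504]
tcp_rot: [2.825, 0.324, 2.184]
contact_force: [-0.3, 0.1, -0.4]
opening: 0.0004
grasp_force: 0.0
off cm (before turn) [ 1.85 -2.28  5.64] rot [-0.    -0.001  0.024] |0.02|  off cm (after) [ 1.8  -2.32  5.64] | t 11.05 q [-0.48 -0.03  1.77  0.17  0.99 -1.21] tcp [ 0.4863 -0.1918  0.3504]
off cm (before turn) [ 1.84 -2.28 12.44] rot [-0.    -0.001  0.024] |0.02|  off cm (after) [ 1.8  -2.32 12.44] | t 11.05 q [-0.48 -0.03  1.77  0.17  0.99 -1.21] tcp [ 0.4863 -0.1918  0.3504]
```

```bash
python3 -m pendant '[{"gripper":0,"offset":[1.85,-2.28,0],"rot":[0,0,0]},{"gripper":0,"offset":[0,0,2.5],"rot":[0,0,0]},{"gripper":0,"offset":[0,0,2.5],"rot":[0,0,0]},{"gripper":0,"offset":[0,0,1],"rot":[0,0,0]},{"gripper":0,"offset":[0,0,1],"rot":[0,0,0]},{"gripper":0,"offset":[0,0,1],"rot":[0,0,0]},{"gripper":0,"offset":[0,0,1],"rot":[0,0,0]},{"gripper":0,"offset":[0,0,1],"rot":[0,0,0]},{"gripper":0,"offset":[0,0,1],"rot":[0,0,0]},{"gripper":0,"offset":[0,0,1],"rot":[0,0,0]},{"gripper":0,"offset":[0,0,0.5],"rot":[0,0,0]},{"gripper":0,"offset":[0,0,0],"rot":[0,0,0]}]'; python3 -c "
from go import *
XA[3]=0;XA[4]=2.37
p,M=grip(XA,.022); to(p,M)"
```

```text
clock: 12.05
tcp_pos: [0.5113, -0.1995, 0.2238]
tcp_rot: [2.826, 0.32, 2.179]
contact_force: [-2.5, 0.5, -0.1]
opening: 0.0005
grasp_force: 1.2
off cm (before turn) [-0.22  0.15 -0.09] rot [-0.003 -0.003  0.018] |0.02|  off cm (after) [-0.22  0.16 -0.09] | t 12.05 q [-0.47  0.1   1.96  0.21  0.67 -1.27] tcp [ 0.5113 -0.1995  0.2238]
```

```bash
python3 -m pendant '[{"gripper":0,"offset":[0,0,0.2],"rot":[0,0,0]},{"gripper":0,"offset":[0,0,0.2],"rot":[0,0,0]},{"gripper":0,"offset":[0,0,0],"rot":[0,0,0]},{"gripper":0,"offset":[0,0,0],"rot":[0,0,0]}]'; python3 -c "
from go import *
XA[3]=0;XA[4]=2.37
p,M=grip(XA,.022); to(p,M)
c=cam('scene'); t=cam('top'); P=np.vstack([c[1].reshape(-1,3),t[1].reshape(-1,3)])
a=c[0]['image'][110:250,150:290];save(a,'s3.png',4)
"
```

```text
clock: 12.38
tcp_pos: [0.5114, -0.1997, 0.2211]
tcp_rot: [2.828, 0.319, 2.18]
contact_force: [-11.5, -0.2, 3.8]
opening: 0.0005
grasp_force: 6.5
off cm (before turn) [-0.28  0.24 -0.34] rot [-0.005 -0.004  0.019] |0.02|  off cm (after) [-0.28  0.25 -0.34] | t 12.38 q [-0.47  0.1   1.96  0.21  0.67 -1.27] tcp [ 0.5114 -0.1997  0.2211]
```

View pics/s3.png

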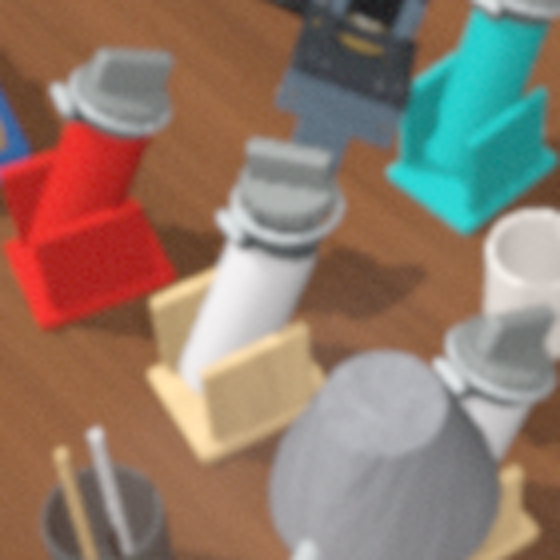

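The fingers slipped off the -x side of the bar (crop at (290,165)), leaving the cap nearly down. I'll back off, measure and press again on the bar's top.

```bash
python3 -m pendant '[{"gripper":0,"offset":[0,0,-2.5],"rot":[0,0,0]},{"gripper":0,"offset":[0,0,-4],"rot":[0,0,0]},{"gripper":0,"offset":[0,0,-1],"rot":[0,0,0]}]'; python3 -c "
from go import *
P=np.vstack([cam(n)[1].reshape(-1,3) for n in('scene','wrist')])
P=P[np.isfinite(P).all(1)&(P[:,2]>.105)&(P[:,2]<.262)&(np.hypot(P[:,0]-.535,P[:,1]+.205)<.07)]
r=[fit(P,[.5422,-.2048,-.158,.3,cp],[0,1,3,4]) for cp in(2.35,1.9)]; r=min(r,key=lambda r:r[2]); print(len(P),r); report(r[0])
x=r[0]; m,Rt,hg,Rs,c,Rc=frames(x); _,M=grip(XA); 
x0=x.copy();x0[3]=0; _,M=grip(x0)
tip=c+Rc.apply([0,0,.044]); zt=M[:,2]
to(tip-.014*zt-.02*zt,M)
p,_=grip(x0,.022); to(p,M)"
```

```text
clock: 12.73
tcp_pos: [0.4832, -0.196, 0.2956]
tcp_rot: [2.818, 0.332, 2.176]
contact_force: [1.2, -0.5, -0.4]
opening: 0.0008
grasp_force: 0.0
5118 (array([ 0.54113425, -0.20234628, -0.158     ,  0.34353075,  2.31008788]), np.float64(0.0008221813356570785), np.float64(0.009921541067357586))
mouth [ 0.5411 -0.2023  0.165 ] hinge [ 0.5803 -0.2086  0.1841] bar [ 0.5323 -0.2009  0.2244] barx [-0.545  0.835 -0.072] capz [-0.105  0.017  0.994]
off cm (before turn) [-1.03  1.36  4.21] rot [0.003 0.007 0.079] |0.08|  off cm (after) [-0.95  1.45  4.2 ] | t 12.83 q [-0.5  -0.01  1.89  0.19  0.84 -1.25] tcp [ 0.4831 -0.1959  0.2934]
off cm (before turn) [ 0.49 -0.04  7.37] rot [0.003 0.007 0.079] |0.08|  off cm (after) [ 0.43 -0.06  7.37] | t 12.83 q [-0.5  -0.01  1.89  0.19  0.84 -1.25] tcp [ 0.4831 -0.1959  0.2934]
```

```bash
python3 -m pendant '[{"gripper":0,"offset":[-1.03,1.36,0],"rot":[0,0,0.08]},{"gripper":0,"offset":[0,0,2.5],"rot":[0,0,0]},{"gripper":0,"offset":[0,0,2],"rot":[0,0,0]},{"gripper":0,"offset":[0,0,1.6],"rot":[0,0,0]},{"gripper":0,"offset":[0.23,-0.25,0.2],"rot":[0,0,0]},{"gripper":0,"offset":[0.23,-0.25,0.2],"rot":[0,0,0]},{"gripper":0,"offset":[0.23,-0.25,0.2],"rot":[0,0,0]},{"gripper":0,"offset":[0.23,-0.25,0.2],"rot":[0,0,0]},{"gripper":0,"offset":[0.23,-0.25,0.2],"rot":[0,0,0]},{"gripper":0,"offset":[0.23,-0.25,0.25],"rot":[0,0,0]},{"gripper":0,"offset":[0,0,0.1],"rot":[0,0,0]},{"gripper":0,"offset":[0,0,0],"rot":[0,0,0]}]'; python3 -c "
from go import *
x0=[.5411,-.2023,-.158,0,2.31]
p,M=grip(x0,.022); to(p,M)
P=np.vstack([cam(n)[1].reshape(-1,3) for n in('scene',)])
P=P[np.isfinite(P).all(1)&(P[:,2]>.105)&(P[:,2]<.215)&(np.hypot(P[:,0]-.535,P[:,1]+.205)<.07)]
r=fit(P,x0,[0,1,3,4]); print(len(P),r)"
```

```text
clock: 13.83
tcp_pos: [0.5121, -0.1974, 0.2234]
tcp_rot: [2.796, 0.301, 2.097]
contact_force: [-4.4, 1.1, 8.9]
opening: 0.0004
grasp_force: 4.9
off cm (before turn) [-0.09  0.07 -0.19] rot [ 0.002  0.005 -0.002] |0.01|  off cm (after) [-0.09  0.07 -0.19] | t 13.83 q [-0.47  0.09  1.96  0.21  0.66 -1.19] tcp [ 0.5121 -0.1974  0.2234]
945 (array([ 0.54281633, -0.20531323, -0.158     , -0.01121075,  2.01840617]), np.float64(0.0013627340352845296), np.float64(0.0031312545888655735))
```

Pressed to the stop at about 10 N along the axis, and the fit gives the strap near 0. I'll retract, open and look.

```bash
python3 -m pendant '[{"gripper":0,"offset":[0,0,0.05],"rot":[0,0,0]},{"gripper":0,"offset":[0,0,0],"rot":[0,0,0]},{"gripper":0,"offset":[0,0,0],"rot":[0,0,0]},{"gripper":6,"offset":[0,0,-3],"rot":[0,0,0]},{"gripper":6,"offset":[0,0,-4],"rot":[0,0,0]},{"gripper":6,"offset":[0,0,0],"rot":[0,0,0]},{"gripper":6,"offset":[0,0,0],"rot":[0,0,0]},{"gripper":6,"offset":[0,0,0],"rot":[0,0,0]},{"gripper":6,"offset":[0,0,0],"rot":[0,0,0]},{"gripper":6,"offset":[0,0,0],"rot":[0,0,0]}]'; python3 -c "
from go import *
P=np.vstack([cam(n)[1].reshape(-1,3) for n in('scene','wrist')])
P=P[np.isfinite(P).all(1)&(P[:,2]>.105)&(P[:,2]<.235)&(np.hypot(P[:,0]-.535,P[:,1]+.205)<.07)]
r=[fit(P,[.5422,-.2048,-.158,.0,cp],[0,1,3,4]) for cp in(2.35,1.9)]; r=min(r,key=lambda r:r[2]); print(len(P),r); report(r[0])
x=r[0];x[3]=0; p,M=grip(x,.002); to(p,M)"
```

```text
clock: 14.72
tcp_pos: [0.481, -0.1917, 0.282]
tcp_rot: [2.801, 0.294, 2.099]
contact_force: [0.7, -0.6, -0.4]
opening: 0.0444
grasp_force: 0.0
5246 (array([ 0.54194229, -0.20207625, -0.158     , -0.00679016,  2.04619314]), np.float64(0.0007935803446424269), np.float64(0.013725869875918555))
mouth [ 0.5419 -0.2021  0.165 ] hinge [ 0.5811 -0.2083  0.1841] bar [ 0.5228 -0.199   0.2044] barx [-0.266  0.943 -0.202] capz [-0.436  0.069  0.897]
off cm (before turn) [-0.36  0.31  8.63] rot [-0.002 -0.002  0.262] |0.26|  off cm (after) [-0.26  0.37  8.63] | t 14.82 q [-0.49 -0.    1.91  0.19  0.82 -1.17] tcp [ 0.4812 -0.1918  0.2824]
```

Strap_a is at 0 and cap_a at 2.05, so step 1 should be met. I'll align, descend and grip.

```bash
python3 -m pendant '[{"gripper":6,"offset":[-0.36,0.31,0],"rot":[0,0,0.1]},{"gripper":6,"offset":[0,0,0],"rot":[0,0,0.1]},{"gripper":6,"offset":[0,0,0],"rot":[0,0,0.06]},{"gripper":6,"offset":[0,0,3],"rot":[0,0,0]},{"gripper":6,"offset":[0,0,3],"rot":[0,0,0]},{"gripper":6,"offset":[0,0,1.6],"rot":[0,0,0]},{"gripper":6,"offset":[0,0,1],"rot":[0,0,0]},{"gripper":1,"offset":[0,0,0],"rot":[0,0,0]},{"gripper":1,"offset":[0,0,0],"rot":[0,0,0]},{"gripper":1,"offset":[0,0,0],"rot":[0,0,0]},{"gripper":1,"offset":[0,0,0],"rot":[0,0,0]},{"gripper":1,"offset":[0,0,0],"rot":[0,0,0]},{"gripper":1,"offset":[0,0,0],"rot":[0,0,0]},{"gripper":1,"offset":[0,0,0],"rot":[0,0,0]},{"gripper":1,"offset":[0,0,0],"rot":[0,0,0]},{"gripper":1,"offset":[0,0,0],"rot":[0,0,0]},{"gripper":1,"offset":[0,0,0],"rot":[0,0,0]}]' 25; python3 -c "
from go import *
x=[.5419,-.2021,-.158,0,2.046]; p,M=grip(x,.002); to(p,M)"
```

```text
clock: 16.23
tcp_pos: [0.5219, -0.1993, 0.2083]
tcp_rot: [2.738, 0.202, 1.849]
contact_force: [-5.1, -1.8, 2.3]
opening: 0.0136
grasp_force: 24.9
off cm (before turn) [ 0.06 -0.03  0.16] rot [-0.002  0.001  0.003] |0.00|  off cm (after) [ 0.06 -0.03  0.16] | t 16.23 q [-0.46  0.12  1.97  0.22  0.63 -0.93] tcp [ 0.5219 -0.1993  0.2083]
```

Gripped. I'll screw 2.0 rad with 8 mm of descent.

```bash
python3 -m pendant '[{"gripper":1,"offset":[0,0,0.04],"rot":[0,0,0.1]},{"gripper":1,"offset":[0,0,0.04],"rot":[0,0,0.1]},{"gripper":1,"offset":[0,0,0.04],"rot":[0,0,0.1]},{"gripper":1,"offset":[0,0,0.04],"rot":[0,0,0.1]},{"gripper":1,"offset":[0,0,0.04],"rot":[0,0,0.1]},{"gripper":1,"offset":[0,0,0.04],"rot":[0,0,0.1]},{"gripper":1,"offset":[0,0,0.04],"rot":[0,0,0.1]},{"gripper":1,"offset":[0,0,0.04],"rot":[0,0,0.1]},{"gripper":1,"offset":[0,0,0.04],"rot":[0,0,0.1]},{"gripper":1,"offset":[0,0,0.04],"rot":[0,0,0.1]},{"gripper":1,"offset":[0,0,0.04],"rot":[0,0,0.1]},{"gripper":1,"offset":[0,0,0.04],"rot":[0,0,0.1]},{"gripper":1,"offset":[0,0,0.04],"rot":[0,0,0.1]},{"gripper":1,"offset":[0,0,0.04],"rot":[0,0,0.1]},{"gripper":1,"offset":[0,0,0.04],"rot":[0,0,0.1]},{"gripper":1,"offset":[0,0,0.04],"rot":[0,0,0.1]},{"gripper":1,"offset":[0,0,0.04],"rot":[0,0,0.1]},{"gripper":1,"offset":[0,0,0.04],"rot":[0,0,0.1]},{"gripper":1,"offset":[0,0,0.04],"rot":[0,0,0.1]},{"gripper":1,"offset":[0,0,0.04],"rot":[0,0,0.1]}]' 25; python3 -c "
from go import *
x=[.5419,-.2021,-.158,0,0]; p,M=grip(x,.002); to(p,M); s=readout.observe(); print('axial',s['wrist_torque']@M[:,2])"
```

```text
clock: 17.9
tcp_pos: [0.5251, -0.2001, 0.201]
tcp_rot: [3.118, -0.448, -0.109]
contact_force: [-6.8, -1.9, 3.3]
opening: 0.0137
grasp_force: 25.0
off cm (before turn) [-0.04 -0.07  0.18] rot [0.002 0.001 0.044] |0.04|  off cm (after) [-0.05 -0.06  0.18] | t 17.9 q [-0.46  0.14  1.97  0.22  0.61  1.07] tcp [ 0.5251 -0.2001  0.201 ]
axial -0.14476300707605333
```

```bash
python3 -m pendant '[{"gripper":1,"offset":[0,0,0],"rot":[0,0,0.05]},{"gripper":1,"offset":[0,0,0],"rot":[0,0,0.05]},{"gripper":1,"offset":[0,0,0],"rot":[0,0,0]},{"gripper":1,"offset":[0,0,0],"rot":[0,0,0]},{"gripper":1,"offset":[0,0,0],"rot":[0,0,0]}]' 25; python3 -c "
from go import *
x=[.5419,-.2021,-.158,0,0]; p,M=grip(x,.002); to(p,M); s=readout.observe(); print('axial',s['wrist_torque']@M[:,2])"
```

```text
clock: 18.32
tcp_pos: [0.5252, -0.2001, 0.2009]
tcp_rot: [-3.119, -0.448, -0.214]
contact_force: [-5.3, -1.6, 1.9]
opening: 0.0139
grasp_force: 25.0
off cm (before turn) [-0.05 -0.06  0.16] rot [ 0.002  0.001 -0.05 ] |0.05|  off cm (after) [-0.05 -0.07  0.16] | t 18.32 q [-0.46  0.14  1.97  0.22  0.61  1.17] tcp [ 0.5252 -0.2001  0.2009]
axial 0.0003169766027827498
```

```bash
python3 -m pendant '[{"gripper":1,"offset":[0,0,0],"rot":[0,0,0.05]},{"gripper":1,"offset":[0,0,0],"rot":[0,0,0.05]},{"gripper":1,"offset":[0,0,0],"rot":[0,0,0]},{"gripper":1,"offset":[0,0,0],"rot":[0,0,0]},{"gripper":1,"offset":[0,0,0],"rot":[0,0,0]}]' 25; python3 -c "
from go import *
x=[.5419,-.2021,-.158,0,0]; p,M=grip(x,.002); to(p,M); s=readout.observe(); print('axial',s['wrist_torque']@M[:,2])"
```

```text
clock: 18.73
tcp_pos: [0.5254, -0.1993, 0.2008]
tcp_rot: [-3.071, -0.443, -0.323]
contact_force: [-4.4, 1.7, 2.4]
opening: 0.0147
grasp_force: 26.0
off cm (before turn) [-0.04  0.02  0.15] rot [ 0.001  0.002 -0.149] |0.15|  off cm (after) [-0.05  0.02  0.15] | t 18.73 q [-0.46  0.14  1.97  0.22  0.61  1.27] tcp [ 0.5254 -0.1993  0.2008]
axial -0.9518012723537496
```

Axial torque is 0.95 N·m and the jaws are being spread, so the stop is reached. I'll release, retract and check everything.

```bash
python3 -m pendant '[{"gripper":1,"offset":[0,0,0],"rot":[0,0,-0.08]},{"gripper":5,"offset":[0,0,0],"rot":[0,0,-0.02]},{"gripper":5,"offset":[0,0,0],"rot":[0,0,0]},{"gripper":5,"offset":[0,0,0],"rot":[0,0,0]},{"gripper":5,"offset":[0,0,0],"rot":[0,0,0]},{"gripper":5,"offset":[0,0,0],"rot":[0,0,0]},{"gripper":5,"offset":[0,0,-2],"rot":[0,0,0]},{"gripper":5,"offset":[0,0,-4],"rot":[0,0,0]},{"gripper":5,"offset":[0,0,-4],"rot":[0,0,0]},{"gripper":5,"offset":[0,0,-3],"rot":[0,0,0]},{"gripper":5,"offset":[0,0,0],"rot":[0,0,0]},{"gripper":5,"offset":[0,0,0],"rot":[0,0,0]}]' 25; python3 -c "
from go import *
c,X=cam('wrist'); Q=X.reshape(-1,3); w=c['image']; save(w[60:320,130:390],'w4.png',2.2)
P=Q[np.isfinite(Q).all(1)&(Q[:,2]>.105)&(Q[:,2]<.225)&(np.hypot(Q[:,0]-.535,Q[:,1]+.205)<.07)]
print(fit(P,[.5419,-.2021,-.158,0,0]))
P2=np.vstack([Q]+[cam(n)[1].reshape(-1,3) for n in('scene','top')])
for n,c0 in(('a',(.53,-.2)),('b',(.52,-.015)),('c',(.52,.22))):
  P=P2[np.isfinite(P2).all(1)&(P2[:,2]>.105)&(P2[:,2]<.225)&(np.hypot(*(P2[:,:2]-c0).T)<.07)]
  r=fit(P,[*c0,-.158,0,0]); print(n,len(P),r[0].round(3))
  m,Rt,*_=frames(r[0]); L=Rt.apply(P-m,True); b=L[np.abs(L[:,2]-.044)<.004][:,:2]
  print(len(b)); vt=np.linalg.svd(b-b.mean(0))[2]; print('bar angle',vt[0])"
```

```text
clock: 19.73
tcp_pos: [0.4703, -0.191, 0.3203]
tcp_rot: [-3.118, -0.453, -0.216]
contact_force: [-0.4, 0.3, -0.0]
opening: 0.0498
grasp_force: 0.0
(array([ 0.54530723, -0.20228123, -0.21179608,  0.02155271,  0.09204571]), np.float64(0.0007298260613392976), np.float64(0.007629013684915269))
a 5268 [ 0.544 -0.204 -0.245  0.018  0.04 ]
896
bar angle [-0.99973656 -0.0229524 ]
b 5832 [ 0.523 -0.014 -0.096  0.005 -0.007]
862
bar angle [-0.99880955  0.04878003]
c 2355 [ 0.516  0.219 -0.146 -0.01   0.008]
231
bar angle [0.99999841 0.00178542]
```

View pics/w4.png

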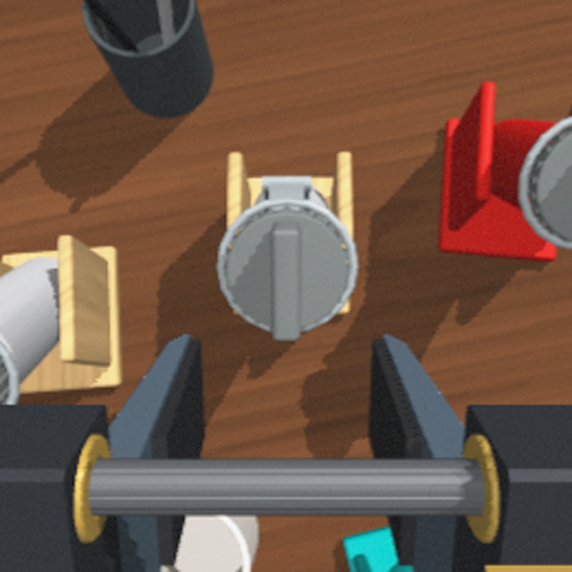

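In w4.png the bar of a runs straight to its hinge ((287,190) to (287,335)) with no gap. The fits put all three straps and caps home, and the gripper is clear. Handing in.

```bash
python3 -c "
from plant import workorder; print(workorder.sign_off())"
```

```text
the job is handed in; nothing more can be done
None
```

The job is handed in at about 20 s on the robot's clock (no verdict came back): can_a's cap was folded down and then screwed home, can_b's cap was screwed home, and by the last fits all three straps and caps are shut, can_c and the bystanders were left alone, and the gripper is open and clear.

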